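Shut the beam box and set the lamp dial

ROBOT

A 6-joint arm with a two-finger parallel gripper is mounted at the origin on the work surface. World frame = base frame: x ahead of the robot, y to its left, z up, the work surface at z = 0. Lengths are in mm, angles in rad, forces in N, time in s.
With the tool pointing down it reaches from about 350 to 975 mm from the base axis. Payload 17.4 kg.
Tool frame: the origin (TCP) lies on the centre line of the jaws, within the pads' length; the fingertips stand 8 mm ahead of it and the grasp point (between the pads) lies 11 mm behind it (manip.nose_length is the z of the fingertips in the tool frame, in mm); z points along the fingers, y is the line along which they close (so a half turn about z gives the same grasp; the last joint's range is limited). The gripper opens to 85 mm and grips with 20 to 120 N. Pads are 22 mm wide; open, the fingers measure 114 mm over their backs; the gripper's body (76 mm by 85 mm) begins 54 mm behind the grasp point. The pads swing forward as they close: fully open they stand 13 mm farther back than shut.
Start: joints at [1.087, 0.116, 1.442, -0, 1.584, -0.038], TCP at [291.055, 609.032, 239.303] pointing down, gripper open.
Joint ranges: [-2.83, 2.83], [-0.83, 2.19], [0.07, 2.5], [-1.14, 4.28], [0.01, 3], [-2.97, 2.97]. Speed limits (rad/s): [1.89, 1.89, 2.22, 3.14, 3.14, 3.14].

INTERFACE

Orientations are given as a rotation vector (axis times angle).
In Python, from bench import manip gives the robot as it stands.
- The arm moves only by the tool play_rows, never from a script. Its argument "increments" is a list of rows, each a list of 7 numbers: the shift along the world's x, y, z in cm, then the turn, a rotation vector about the world's x, y, z in degrees, then the finger opening in cm, from 0 to 8.54. A call has exactly 8 rows; each row is the pose to reach, as a shift and turn from the pose commanded when the call began; what a row does not reach only later rows make up. A row lasts 1/10 s, in which the tool goes at most 50 mm and 8.59 degrees, less where a joint would pass 70% of its speed; a pose out of reach is approached as far as the arm can. A call with a gripper value outside its range is refused whole. The fingers move at their own pace and stop on an object; "squeeze" is the grip in N (left out, the last holds). Time passes only in rows, so rows that repeat a pose let the fingers close, or fill a call up. It gives the time, the measured TCP pose, the force, the opening and the grip force at its end, in the units of the state.
- manip.observe(): the state, without advancing time (a new reading comes with each control period).
- manip.capture(name): name is "scene" or "top"; returns a dict with "img" (400x640x3 uint8, red, green, blue), "depth" (400x640 float32, mm along the optical axis (not along the pixel's ray), 0 where there is no reading), "fovy" (degrees; the focal length in pixels is half the picture's height over the tangent of half this angle, whatever the lens; pixels are square), "cx", "cy" (the principal point, pixels), "camera_from_world" (4x4, takes a point from world to camera coordinates). Camera axes: x right, y up, looking along -z (the intrinsics and any distortion apply to the point x, -y, -z); pixel columns grow to the right and rows downward; lengths in mm; the calibration is good to about 2 mm. A picture is of the moment at which its call begins.
- manip.close_job(): hands the job in; it is judged then, once.
The state is a dict: "clock": time; "joint_positions": joint angles; "qd": joint speeds; "effort": joint torques, N m; "tool_pos": TCP position; "eef_rot": TCP orientation; "force": force on the tool from outside, world axes, zero at the start; "ft_torque": the same for the moment, N m; "finger_gap": finger opening in mm; "grasp_force": force on a finger pad.
Only numpy, scipy, OpenCV 4.12 (cv2) and the standard library are available. Lean on these libraries where they do the work, as an engineer would, in place of code of your own. Each camera call takes 0.05 s, during which the arm holds its last target. There are 200 camera calls.

TASK

Get the optical bench ready to switch on: take the lens tube out of the open beam box and stand it upright on the round pad in the empty bay of the tray, then slide the beam box's guard fully shut until its catch clicks. Only after that, turn the lamp dial clockwise, counting its clicks, to setting 7 (the seventh click from the zero stop) without ever going past it. Leave everything else where it is.

Things in the scene. Friction and masses are not known exactly. Their poses are not given: they have to be found in the camera images.
- tube: Black lens tube, loose, standing upright inside the open end of the beam box: a cylinder 40 mm in diameter (44 mm over the lowest 15 mm, 36 mm over the top 8 mm), 135 mm tall, about 0.25 kg. Origin at the centre of its underside, z up along it. It stands on the box's floor and sticks out 65 mm above the box's walls, in the way of the guard.
- pad: Round dark rubber pad, 48 mm across, 5 mm thick, fixed on the floor of the one empty bay of the tray; where the tube must stand. Origin at the centre of its underside, z up; its top is 5 mm above that.
- tray: Grey plastic tray, fixed, 200 mm (its x) by 85 mm (its y), 30 mm high, walls and floor 4 mm, two dividers of the same height make three bays side by side along its x, about 61 mm by 77 mm each, centred 64 mm apart. Origin at the centre of its underside. Which bay is empty varies; it may stand to the left or to the right of the beam box.
- beambox: White box, fixed, 150 mm (its x) by 300 mm (its y), 78 mm high, origin at the centre of its underside. -y half solid; +y half an open-topped well, 126 mm wide in x, y = 0 to 138 mm, floor 8 mm above the table, a 28 mm high pin in both far corners. Black guide strips along the long sides rise to 86 mm. Close outside its +y end a detector (45 mm wide) on a rod, at y = 150 to 176 mm, rises to 168 mm.
- guard (a joint): Travel of the guard, a dark steel plate 146 x 140 x 6 mm lying level on the beam box (top 86 mm above the table). 0 = parked over the solid half, 0.140 m = fully shut over the well, at its end stop. Slides along the box's +y with 1.5 N friction; a sprung catch resists from about 0.127 to 0.134 (6 to 8 N in all), then snaps it to 0.140 and holds it; let go earlier it springs back.
- guard_handle (a point): Point in the middle of the guard's handle, 110 mm above the table. The handle is an upright black bar in the middle of the guard, 80 mm long along the beam box's x, 16 mm thick along its y, 36 mm tall (from 86 to 122 mm above the table). Axes are those of the beam box.
- lampbox: Grey lamp controller, fixed, 190 (x) by 105 (y) by 60 mm high, origin at the centre of its underside. The dial's axis is 35 mm towards -x. 13 white ticks round the dial, 24 deg apart: settings 0 to 12; 0, 5, 10 longer. From above tick 0 lies 144 deg anticlockwise from the box's +x, ticks run clockwise, tick 7 lies 24 deg clockwise from +x; the gap faces -x. Left or right.
- dial (a joint): Angle of the lamp dial in rad, growing clockwise seen from above. Clicks (detents) at every 24 degrees = 0.4189 rad: setting n reads 0.4189 n; stop at 0 and at 12. Setting 7 reads 2.932. It starts at rest on a click from 0 to 3 (rarely balanced between two). Each click takes about 0.14 N m; let go, it snaps into the nearest click.
- dial_grip (a point): Point on the dial's axis at the height to grip, 94 mm above the table. The dial is a black disc 72 mm across whose top is 72 mm above the table, carrying a grip bar 68 mm long, 16 mm thick and 34 mm tall (from 72 to 106 mm above the table). Its x axis runs along the bar towards the pointer end, z up; it turns with the dial.
- dial_pointer (a point): Middle of the pointer end of the dial's bar, 34 mm from the axis, 94 mm above the table: the end with a white line on its top and end face. It points at the tick of the present setting.
- objective_a: Steel objective lens standing in one bay of the tray, 38 mm across, 60 mm tall, loose; bystander, not to be moved. Origin at the centre of its underside.
- objective_b: Steel objective lens standing in another bay of the tray, 44 mm across, 50 mm tall, loose; bystander. Origin at the centre of its underside.
- eyepiece: Black eyepiece, 38 mm across, 45 mm tall, standing loose on top of the lamp controller about 95 mm from the dial's axis; bystander. Origin at the centre of its underside.
- jar: Jar, 52 mm across, 75 mm tall, standing loose on the table; bystander. Origin at the centre of its underside.
- post: Bright steel post, 25 mm across, 75 mm tall, standing loose on the table; bystander. Origin at the centre of its underside.
- driver: Screwdriver, 180 mm long, lying loose between the robot and the beam box; bystander. Origin on its underside near its middle, x along it to the tip.
- filtercase: Grey plastic filter case, 70 by 50 mm, 28 mm high, loose on the table; bystander. Origin at the centre of its underside.
- clamp: Aluminium post clamp, 60 by 32 mm foot, 62 mm tall, loose on the table; bystander. Origin at the centre of its underside.
Things that resemble listed ones, but are neither listed nor needed, are in the scene too. Several things look just like the pad: the one meant starts farthest to the robot's right.

How it is judged (in metres and radians):
On the way, in this order (a step that is already met when the one before it is completed fails the run):
1. the tube stands upright on the pad in the tray's empty bay (horizontal distance between tube and pad below 0.018 m and z of tube in the frame of pad below 0.01 m and angle between tube's own z axis and vertical below 0.1 rad), for 0.2 s.
2. the guard is shut past its catch (value of joint guard above 0.136 m), for 0.2 s.
3. the dial is at setting 7 (value of joint dial between 2.8 and 3.06 rad), for 0.2 s.
At the end, for the whole second after the job is handed in: The tube stands at rest, upright (within 0.1 rad) on the pad, its axis within 18 mm of the pad's centre; the guard is shut past its catch (joint above 0.136 m); the dial rests in click 7 (within 0.13 rad of 2.93) (all of step 1 and all of step 3 and linear speed of tube below 0.02 m/s and value of joint guard above 0.136 m); the robot touches nothing.
It fails at once if the dial is turned (its pointer moved more than 10 mm) while the guard is not shut (distance of dial_pointer from where it was at the start of the episode above 0.01 m and value of joint guard below 0.134 m).
It fails at once if the dial is turned past setting 7 (more than half a click beyond it) (value of joint dial above 3.16 rad).
It fails at once if the tube is toppled (angle between tube's own z axis and vertical above 0.7 rad).
It fails at once if a bystander is moved more than 30 mm (distance of any of objective_a, objective_b, eyepiece, jar, post, driver, filtercase, clamp from where it was at the start of the episode above 0.03 m).
It also fails if it takes over 72 s, if anything falls off the work surface, if the arm or the gripper's body presses on something with over 40 N, if the wrist force passes 120 N, or if a joint passes its speed limit or range.

## Working session

There is one attempt and no reset: what is moved stays moved. The work goes in short steps, Python scripts to look and compute and a tool call to move; the robot and the scene stay as the last step left them, time stands still between calls to the robot, and variables do not carry over. Pictures are saved under pics/ and viewed, at most 10 in all, crops included, and the job is handed in when it is done.

Besides the shell and the picture viewer there is one more tool, called by a JSON object that holds its "name" and its "arguments". play_rows: Moves the arm, as the interface text tells. Its arguments: {"type":"object","properties":{"increments":{"type":"array","items":{"type":"array","items":{"type":"number"}}},"squeeze":{"type":"number"}},"required":["increments"]}

```bash
mkdir -p pics; cat > h.py <<'E'
import numpy as np, cv2
from bench import manip
def cap(n,f):
    c=manip.capture(n); cv2.imwrite('pics/'+f+'.png',c['img'][:,:,::-1]); np.savez('pics/'+f+'.npz',**{k:v for k,v in c.items()}); return c
def load(f): return dict(np.load('pics/'+f+'.npz',allow_pickle=True))
def world(c,u,v,z=None,r=1):
    f=200/np.tan(np.radians(float(c['fovy']))/2)
    d=np.array([(u-c['cx'])/f,-(v-c['cy'])/f,-1.0])
    M=np.linalg.inv(c['camera_from_world']);o=M[:3,3];w=M[:3,:3]@d
    if z is None:
        p=c['depth'][int(v)-r:int(v)+r+1,int(u)-r:int(u)+r+1]; t=np.median(p[p>0])
    else: t=(z-o[2])/w[2]
    return o+t*w
E
python3 - <<'E'
from h import *
for n in('scene','top'):
    c=cap(n,n+'0'); print([ (k,v) for k,v in c.items() if k not in('img','depth')])
    cv2.imwrite('pics/%s0b.png'%n,cv2.resize(c['img'][:,:,::-1],(800,500),interpolation=cv2.INTER_CUBIC))
print(manip.observe())
E
```

```text
[('fovy', 52.78483111132169), ('cx', 324.27589220343), ('cy', 195.12689055518646), ('camera_from_world', array([[ 8.18324466e-01,  5.74695298e-01, -8.38940316e-03,
        -4.32702401e+02],
       [-2.93919058e-01,  4.30973799e-01,  8.53154835e-01,
         8.60937728e+01],
       [ 4.93919685e-01, -6.95691670e-01,  5.21590304e-01,
        -1.24837292e+03],
       [ 0.00000000e+00,  0.00000000e+00,  0.00000000e+00,
         1.00000000e+00]]))]
[('fovy', 51.61916045826138), ('cx', 318.94139032660064), ('cy', 204.90570168134914), ('camera_from_world', array([[ 1.30862535e-02, -9.99726391e-01,  1.93879818e-02,
        -9.49008098e+00],
       [ 9.97758174e-01,  1.43282426e-02,  6.53706976e-02,
        -5.38707673e+02],
       [-6.56306073e-02,  1.84890598e-02,  9.97672681e-01,
        -9.87926924e+02],
       [ 0.00000000e+00,  0.00000000e+00,  0.00000000e+00,
         1.00000000e+00]]))]
{'clock': 0.1, 'joint_positions': array([ 1.08721118e+00,  1.16453261e-01,  1.44217328e+00,  7.50804140e-06,
        1.58396897e+00, -3.78025828e-02]), 'qd': array([ 1.19527799e-03,  2.41597174e-04, -2.41338209e-03,  6.28980347e-04,
        8.05139601e-05, -3.62086195e-04]), 'effort': array([ 4.18287473e-04, -7.33670712e+01, -6.33790398e+01, -1.47973783e-04,
        5.23929979e-03,  1.25864396e-06]), 'tool_pos': array([290.97686959, 608.90409397, 238.64134221]), 'eef_rot': array([-6.94391032e-01, -3.06361772e+00,  1.51889735e-03]), 'force': array([-0.6167615 , -0.44056954,  0.39093263]), 'ft_torque': array([ 0.02208324,  0.0201    , -0.00053741]), 'grasp_force': 0.0, 'finger_gap': 85.54443994085125}
```

View pics/top0b.png

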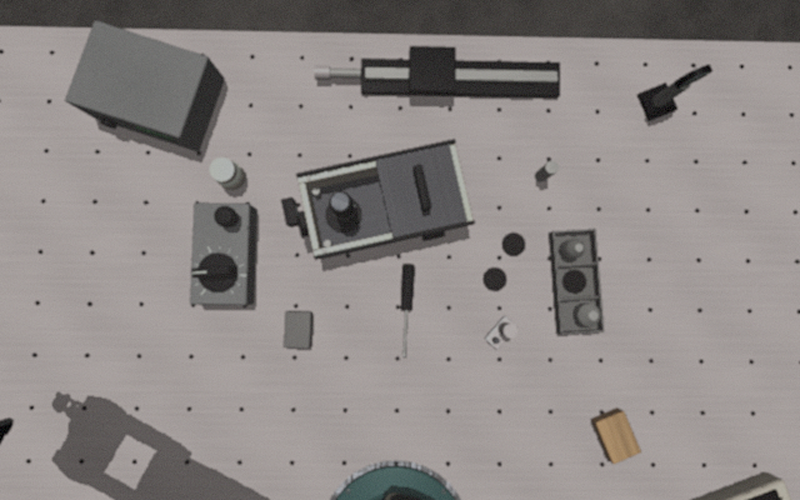

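View pics/scene0b.png

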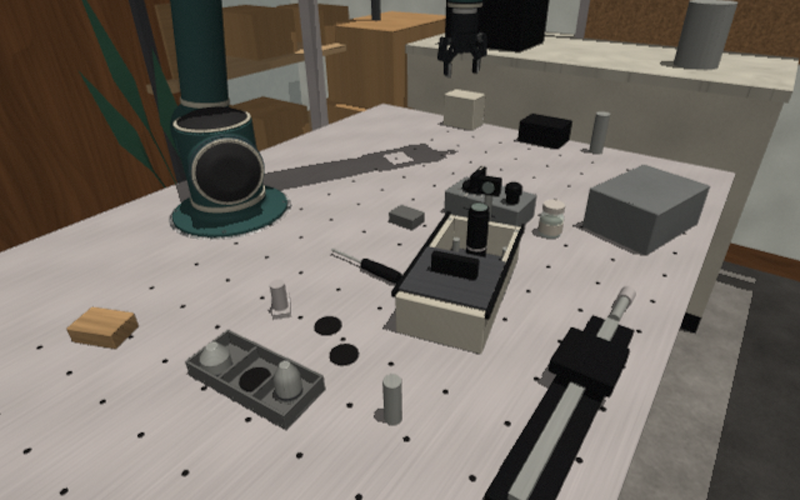

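The top view shows the tube at (342,205), the guard handle at (422,188), the dial at (217,271) with its pointer to the left, and the pad in the tray's middle bay at (574,281). The last two positions are in the 1.25x picture. I'll enlarge these areas next.

```bash
python3 - <<'E'
from h import *
c=load('top0'); im=c['img'][:,:,::-1]
def crop(u,v,w,h,s): return cv2.resize(im[v:v+h,u:u+w],(w*s,h*s),interpolation=cv2.INTER_CUBIC)
a=crop(220,105,160,110,5)   # beam box 800x550
cv2.imwrite('pics/a.png',a)
b=np.hstack([crop(145,155,66,98,6),crop(430,180,66,98,6)]) # 396+396
cv2.imwrite('pics/b.png',b)
E
```

```text
(no output)
```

View pics/a.png

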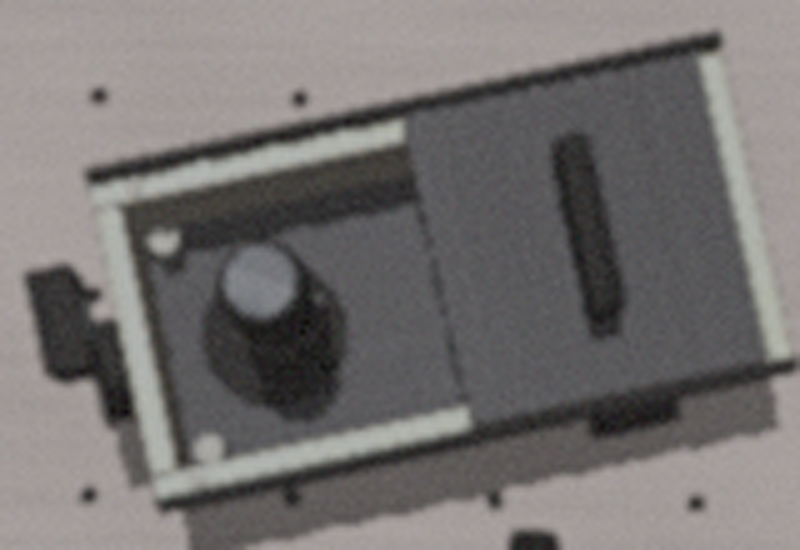

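View pics/b.png

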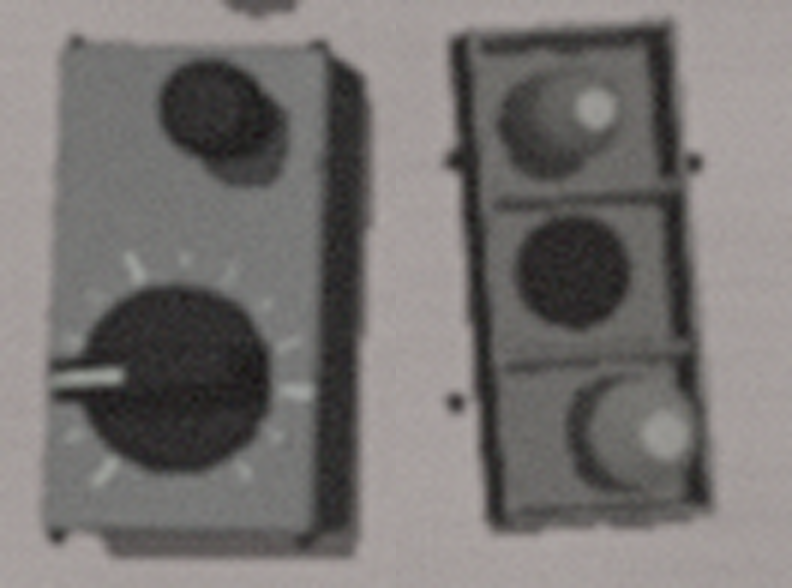

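```bash
python3 - <<'E'
from h import *
np.set_printoptions(precision=1,suppress=True)
c=load('top0')
A=lambda u,v,z:world(c,u/5+220,v/5+105,z)
B=lambda u,v,z:world(c,u/6+145,v/6+155,z)
T=lambda u,v,z:world(c,(u-396)/6+430,v/6+180,z)
ang=lambda p,q:np.degrees(np.arctan2(*(q-p)[[1,0]]))
print('tube',A(262,282,143), 'depth',world(c,272,161))
p,q=A(718,40,86),A(90,178,86); r,s=A(792,365,86),A(160,500,86)
print('strips',p,q,r,s,ang(p,q),ang(r,s),'centre',(p+q+r+s)/4)
h1,h2=A(573,138,122),A(605,330,122);print('handle',(h1+h2)/2,ang(h2,h1),world(c,587/5+220,232/5+105))
print('dial disc',B(178,378,72),'tick0,5,10',B(105,470,60),B(135,267,60),B(300,390,60))
a,b=B(50,380,106),B(125,376,106);print('pointer',a,b,ang(b,a))
L=[B(75,42,60),B(322,45,60),B(308,538,60),B(55,535,60)];print('lamp',L,sum(L)/4,ang(L[3],L[0]),ang(L[2],L[1]))
print('eyep',B(212,108,105))
print('pad',T(573,272,9)); print('tray',ang(T(495,525,30),T(457,37,30)),ang(T(708,510,30),T(668,28,30)))
print('obj',T(595,108,60),T(665,435,50),world(c,(595-396)/6+430,108/6+180),world(c,(665-396)/6+430,435/6+180))
for n in((548,168),(505,330)):print('post/clamp',world(c,n[0]/1.25,n[1]/1.25))
from scipy.spatial.transform import Rotation as R
print(R.from_rotvec(manip.observe()['eef_rot']).as_matrix())
E
```

```text
tube [622.3 101.  143. ] depth [622.9 101.7 144.6]
strips [ 748. -101.   86.] [678.6 185.7  86. ] [ 597.8 -135.7   86. ] [531.9 150.4  86. ] 103.60816135457834 102.96315320153413 centre [639.1  24.9  86. ]
handle [649.7 -40.1 122. ] 9.9633153836038 [650.5 -39.2 122. ]
dial disc [500.6 327.5  72. ] tick0,5,10 [465.3 358.   60. ] [543.5 349.4  60. ] [496.9 284.6  60. ]
pointer [498.2 362.9 106. ] [500.  335.7 106. ] 93.8667945706757
lamp [array([630.7, 375.8,  60. ]), array([631.1, 280.5,  60. ]), array([440.3, 279.7,  60. ]), array([440.2, 376.1,  60. ])] [535.5 328.   60. ] -0.08491231310766793 0.22970459048969388
eyep [599.5 307.8 105. ]
pad [ 493.9 -348.9    9. ]
tray 4.10700295759975 4.084583547715041
obj [ 557.1 -339.7   60. ] [ 429.7 -369.8   50. ] [ 556.7 -338.    64.7] [ 429.9 -368.    54.7]
post/clamp [ 703.6 -277.3   75.7]
post/clamp [ 401.9 -199.4   63.3]
[[-0.9  0.4 -0. ]
 [ 0.4  0.9 -0. ]
 [ 0.  -0.  -1. ]]
```

{"name": "play_rows", "arguments": {"increments": [[1,-1.5,0,0,0,0,8.5],[3,-4.6,0,0,0,0,8.5],[5.5,-8.4,0,0,0,0,8.5],[8,-12.3,0,0,0,0,8.5],[10.5,-16.1,0,0,0,0,8.5],[13,-20,0,0,0,0,8.5],[15.5,-23.8,0,0,0,0,8.5],[18,-27.6,0,0,0,0,8.5]]}}

```text
clock: 0.9
tool_pos: [471.7, 330.5, 239.3]
eef_rot: [0.695, 3.064, -0.0]
force: [-0.5, 0.1, 0.2]
finger_gap: 84.9
grasp_force: 0.0
```

{"name": "play_rows", "arguments": {"increments": [[2.5,-3.8,0,0,0,0,8.5],[5,-7.7,0,0,0,0,8.5],[7.5,-11.5,0,0,0,0,8.5],[10,-15.4,0,0,0,0,8.5],[12.5,-19.2,0,0,0,0,8.5],[14.4,-22.1,0,0,0,0,8.5],[15.1,-23.2,0,0,0,0,8.5],[15.1,-23.2,0,0,0,0,8.5]]}}

```text
clock: 1.7
tool_pos: [622.3, 99.3, 238.8]
eef_rot: [-0.698, -3.062, 0.001]
force: [0.4, 0.1, -0.7]
finger_gap: 85.0
grasp_force: 0.0
```

{"name": "play_rows", "arguments": {"increments": [[0,0,-2,0,0,0,8.5],[0,0,-4.5,0,0,0,8.5],[0,0,-7,0,0,0,8.5],[0,0,-9.5,0,0,0,8.5],[0,0,-11.5,0,0,0,8.5],[0,0,-13,0,0,0,8.5],[0,0,-13.5,0,0,0,8.5],[0,0,-13.5,0,0,0,8.5]]}}

```text
clock: 2.5
tool_pos: [621.7, 101.5, 104.2]
eef_rot: [-0.694, -3.064, 0.0]
force: [-0.0, 0.3, 0.1]
finger_gap: 85.0
grasp_force: 0.0
```

{"name": "play_rows", "arguments": {"increments": [[0,0,0,0,0,0,6],[0,0,0,0,0,0,5],[0,0,0,0,0,0,4.5],[0,0,0,0,0,0,3.5],[0,0,0,0,0,0,3.5],[0,0,0,0,0,0,3.5],[0,0,0,0,0,0,3.5],[0,0,0,0,0,0,3.5]], "squeeze": 35}}

```text
clock: 3.3
tool_pos: [622.5, 101.2, 105.2]
eef_rot: [0.694, 3.063, 0.001]
force: [-0.2, 2.1, 5.8]
finger_gap: 39.5
grasp_force: 35.3
```

{"name": "play_rows", "arguments": {"increments": [[0,0,0.5,0,0,0,3.5],[0,0,2,0,0,0,3.5],[0,0,4.5,0,0,0,3.5],[0,0,7,0,0,0,3.5],[0,0,9.5,0,0,0,3.5],[0,0,12,0,0,0,3.5],[0,0,13.5,0,0,0,3.5],[0,0,14,0,0,0,3.5]]}}

```text
clock: 4.1
tool_pos: [622.4, 101.0, 246.5]
eef_rot: [0.694, 3.062, 0.001]
force: [0.5, 0.5, -2.2]
finger_gap: 39.6
grasp_force: 35.5
```

{"name": "play_rows", "arguments": {"increments": [[-0.3,-1,0,0,0,0,3.5],[-0.8,-3,0,0,0,0,3.5],[-1.8,-6.5,0,0,0,0,3.5],[-2.8,-10,0,0,0,0,3.5],[-3.8,-13.5,0,0,0,0,3.5],[-4.8,-17,0,0,0,0,3.5],[-5.8,-20.5,0,0,0,0,3.5],[-6.8,-24,0,0,0,0,3.5]]}}

```text
clock: 4.9
tool_pos: [552.7, -140.7, 242.7]
eef_rot: [-0.694, -3.062, 0.0]
force: [-0.3, 0.6, -2.1]
finger_gap: 38.9
grasp_force: 35.6
```

{"name": "play_rows", "arguments": {"increments": [[-1,-3.5,0,0,0,0,3.5],[-2,-7,0,0,0,0,3.5],[-3,-10.5,0,0,0,0,3.5],[-4,-14,0,0,0,0,3.5],[-5,-17.5,0,0,0,0,3.5],[-5.7,-20,0,0,0,0,3.5],[-6,-21,0,0,0,0,3.5],[-6,-21,0,0,0,0,3.5]]}}

```text
clock: 5.7
tool_pos: [493.1, -349.8, 243.0]
eef_rot: [-0.697, -3.062, -0.001]
force: [-0.4, 0.6, -0.6]
finger_gap: 39.1
grasp_force: 35.7
```

```bash
python3 - <<'E'
from h import *
c=cap('top','t1'); s=cap('scene','s1'); print(manip.observe()['tool_pos'],manip.observe()['finger_gap'])
f=lambda c,u,v,w,h,S:cv2.resize(c['img'][v:v+h,u:u+w,::-1],(w*S,h*S),interpolation=cv2.INTER_CUBIC)
cv2.imwrite('pics/c1.png',np.hstack([f(c,400,150,133,200,3),f(s,130,120,133,200,3)]))
E
```

```text
[ 493.97540404 -348.32867922  243.65220145] 39.450126890023974
```

View pics/c1.png

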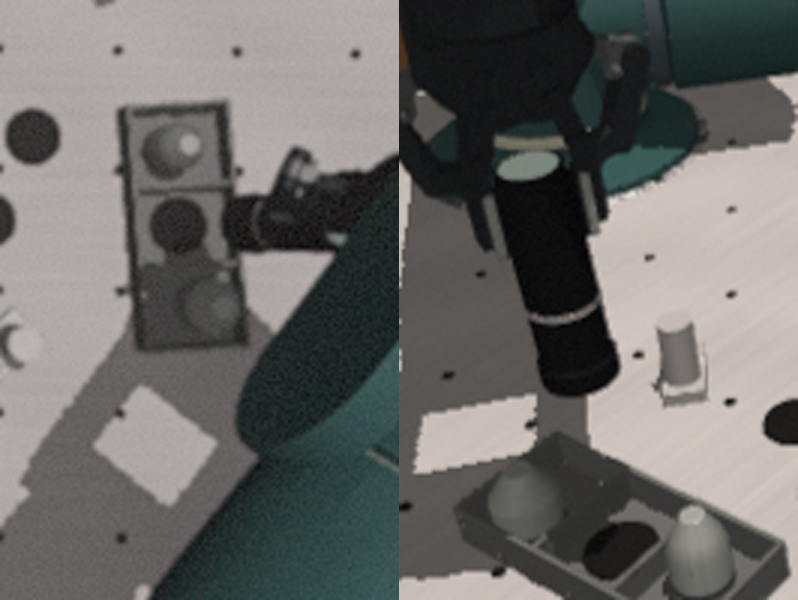

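The tube hangs over the tray, with the scene view showing its top at (530,163) and its bottom at (583,375) in the crop. I'll check numerically that it's vertical.

```bash
python3 - <<'E'
from h import *
np.set_printoptions(precision=1,suppress=True)
s=load('s1'); f=200/np.tan(np.radians(float(s['fovy']))/2)
def pr(p):
    q=s['camera_from_world']@np.r_[p,1]; return np.array([s['cx']+f*q[0]/-q[2], s['cy']-f*q[1]/-q[2]])
off=lambda p:(p-[130,120])*3+[399,0]
print(off(pr([494,-348.5,282])),off(pr([494,-348.5,147])))
print('pad',off(pr([494,-349,9])))
# tube surface depth, vertical line
for v in (195,210,235):
    u=173.7+(v-174.3)*17.6/70.7; print(world(s,u,v))
E
```

```text
[527.4 163.8] [576.1 373.4]
pad [615.9 547.8]
[ 512.5 -357.7  256.6]
[ 512.2 -357.   228.8]
[ 512.1 -356.1  179.5]
```

{"name": "play_rows", "arguments": {"increments": [[0,0,-1,0,0,0,3.5],[0,0,-3,0,0,0,3.5],[0,0,-5.5,0,0,0,3.5],[0,0,-8,0,0,0,3.5],[0,0,-10.5,0,0,0,3.5],[0,0,-12.5,0,0,0,3.5],[0,0,-13.3,0,0,0,3.5],[0,0,-13.5,0,0,0,3.5]]}}

```text
clock: 6.6
tool_pos: [494.0, -348.1, 108.3]
eef_rot: [-0.693, -3.063, -0.001]
force: [-0.4, -0.1, -1.8]
finger_gap: 39.6
grasp_force: 35.7
```

{"name": "play_rows", "arguments": {"increments": [[0,0,0,0,0,0,3.5],[0,0,-0.1,0,0,0,3.5],[0,0,-0.2,0,0,0,3.5],[0,0,-0.2,0,0,0,3.5],[0,0,-0.3,0,0,0,3.5],[0,0,-0.3,0,0,0,3.5],[0,0,-0.3,0,0,0,3.5],[0,0,-0.3,0,0,0,3.5]]}}

```text
clock: 7.4
tool_pos: [494.0, -349.0, 106.3]
eef_rot: [-0.695, -3.064, 0.0]
force: [0.1, -0.8, -2.6]
finger_gap: 39.5
grasp_force: 35.7
```

{"name": "play_rows", "arguments": {"increments": [[0,0,0,0,0,0,3.5],[0,0,-0.1,0,0,0,3.5],[0,0,-0.1,0,0,0,3.5],[0,0,-0.1,0,0,0,3.5],[0,0,-0.2,0,0,0,3.5],[0,0,-0.2,0,0,0,3.5],[0,0,-0.2,0,0,0,3.5],[0,0,-0.2,0,0,0,3.5]]}}

```text
clock: 8.2
tool_pos: [494.7, -349.3, 106.1]
eef_rot: [0.694, 3.062, -0.001]
force: [-1.7, 2.2, 12.7]
finger_gap: 39.5
grasp_force: 36.9
```

Contact at about 13 N. I'll open the fingers gently and rise.

{"name": "play_rows", "arguments": {"increments": [[0,0,0.1,0,0,0,3.9],[0,0,0.1,0,0,0,4.3],[0,0,0.1,0,0,0,5],[0,0,0.1,0,0,0,6],[0,0,0.1,0,0,0,7],[0,0,0.1,0,0,0,8],[0,0,0.1,0,0,0,8.5],[0,0,0.1,0,0,0,8.5]]}}

```text
clock: 9.0
tool_pos: [494.1, -349.0, 105.3]
eef_rot: [0.694, 3.064, -0.0]
force: [-0.0, -0.0, 0.5]
finger_gap: 85.0
grasp_force: 0.0
```

{"name": "play_rows", "arguments": {"increments": [[0,0,0.5,0,0,0,8.5],[0,0,2,0,0,0,8.5],[0,0,4.5,0,0,0,8.5],[0,0,7,0,0,0,8.5],[0,0,9.5,0,0,0,8.5],[0,0,12,0,0,0,8.5],[0,0,14,0,0,0,8.5],[0,0,14,0,0,0,8.5]]}}

```text
clock: 9.8
tool_pos: [494.7, -349.4, 250.0]
eef_rot: [0.693, 3.059, -0.004]
force: [-0.3, -0.3, 0.7]
finger_gap: 85.0
grasp_force: 0.0
```

```bash
python3 - <<'E'
from h import *
c=cap('top','t2'); s=cap('scene','s2'); print(manip.observe()['tool_pos'],manip.observe()['finger_gap'])
f=lambda c,u,v,w,h,S:cv2.resize(c['img'][v:v+h,u:u+w,::-1],(w*S,h*S),interpolation=cv2.INTER_CUBIC)
cv2.imwrite('pics/c2.png',np.hstack([f(c,400,150,133,200,3),f(s,130,170,133,200,3)]))
E
```

```text
[ 494.1228269  -348.98085926  246.21674775] 84.78829485399658
```

View pics/c2.png

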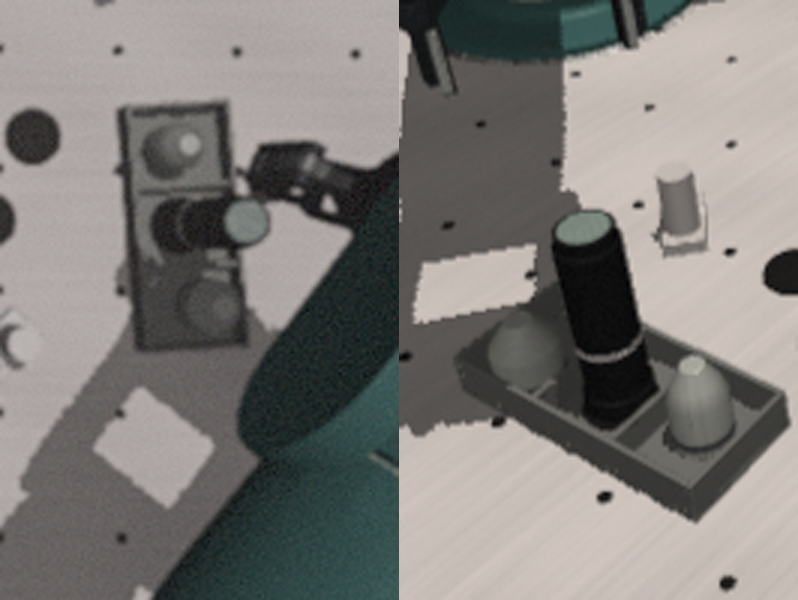

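The tube stands upright on the pad, at (605,400) in the scene crop. Next is the guard.

{"name": "play_rows", "arguments": {"increments": [[0.5,1,0,0,0,2,8.5],[2.5,4.5,0,0,0,8,8.5],[4.7,9,0,0,0,15,8.5],[7,13.5,0,0,0,22,8.5],[9.4,18,0,0,0,28,8.5],[11.7,22.5,0,0,0,33,8.5],[14,27,0,0,0,37,8.5],[16,30.8,0,0,0,38.9,8.5]]}}

```text
clock: 10.7
tool_pos: [654.4, -37.8, 244.4]
eef_rot: [0.373, -3.118, -0.001]
force: [0.5, -1.7, 0.6]
finger_gap: 84.9
grasp_force: 0.0
```

{"name": "play_rows", "arguments": {"increments": [[0,0,-1,0,0,0,8.5],[0,0,-3,0,0,0,8.5],[0,0,-5.5,0,0,0,8.5],[0,0,-8,0,0,0,8.5],[0,0,-10.5,0,0,0,8.5],[0,0,-12.5,0,0,0,8.5],[0,0,-14,0,0,0,8.5],[0,0,-14.2,0,0,0,8.5]]}}

```text
clock: 11.5
tool_pos: [652.9, -40.7, 100.7]
eef_rot: [0.366, -3.117, -0.001]
force: [0.0, 0.1, 0.2]
finger_gap: 85.0
grasp_force: 0.0
```

{"name": "play_rows", "arguments": {"increments": [[0,0,0,0,0,0,7],[0,0,0,0,0,0,5.5],[0,0,0,0,0,0,4],[0,0,0,0,0,0,3],[0,0,0,0,0,0,2],[0,0,0,0,0,0,1.2],[0,0,0,0,0,0,1.2],[0,0,0,0,0,0,1.2]], "squeeze": 25}}

```text
clock: 12.3
tool_pos: [654.2, -40.9, 103.8]
eef_rot: [-0.365, 3.12, -0.0]
force: [-1.9, -0.2, 5.5]
finger_gap: 15.7
grasp_force: 27.1
```

{"name": "play_rows", "arguments": {"increments": [[-0.12,0.5,0,0,0,0,1.2],[-0.35,1.5,0,0,0,0,1.2],[-0.7,3,0,0,0,0,1.2],[-1.1,4.7,0,0,0,0,1.2],[-1.5,6.5,0,0,0,0,1.2],[-1.95,8.3,0,0,0,0,1.2],[-2.3,9.7,0,0,0,0,1.2],[-2.5,10.6,0,0,0,0,1.2]]}}

```text
clock: 13.1
tool_pos: [628.7, 65.7, 103.7]
eef_rot: [0.366, -3.12, 0.001]
force: [-5.1, -2.9, 6.8]
finger_gap: 15.6
grasp_force: 27.4
```

Small forces. Next I'll go through the catch, from 109 mm to 138 mm.

{"name": "play_rows", "arguments": {"increments": [[-0.12,0.5,0,0,0,0,1.2],[-0.25,1,0,0,0,0,1.2],[-0.35,1.5,0,0,0,0,1.2],[-0.45,1.9,0,0,0,0,1.2],[-0.52,2.3,0,0,0,0,1.2],[-0.6,2.6,0,0,0,0,1.2],[-0.65,2.8,0,0,0,0,1.2],[-0.65,2.8,0,0,0,0,1.2]]}}

```text
clock: 13.9
tool_pos: [622.1, 93.5, 103.7]
eef_rot: [0.366, -3.119, -0.0]
force: [-7.0, 2.2, 8.5]
finger_gap: 15.4
grasp_force: 27.7
```

{"name": "play_rows", "arguments": {"increments": [[0,0.1,0,0,0,0,1.2],[0,0.2,0,0,0,0,1.2],[0,0.2,0,0,0,0,1.2],[0,0.2,0,0,0,0,2],[0,0.1,0,0,0,0,4],[0,0,0,0,0,0,6],[0,0,0,0,0,0,7.5],[0,0,0,0,0,0,7.5]]}}

```text
clock: 14.7
tool_pos: [622.5, 93.0, 103.2]
eef_rot: [0.365, -3.12, -0.0]
force: [0.5, 0.1, -0.4]
finger_gap: 74.8
grasp_force: 0.0
```

{"name": "play_rows", "arguments": {"increments": [[0,0,0,0,0,0,8.5],[0,0,1.5,0,0,0,8.5],[0,0,4,0,0,0,8.5],[0,0,6.5,0,0,0,8.5],[0,0,9,0,0,0,8.5],[0,0,11,0,0,0,8.5],[0,0,12,0,0,0,8.5],[0,0,12,0,0,0,8.5]]}}

```text
clock: 15.5
tool_pos: [623.0, 93.1, 225.3]
eef_rot: [-0.365, 3.118, -0.0]
force: [-0.2, -1.3, 0.3]
finger_gap: 85.0
grasp_force: 0.0
```

```bash
python3 - <<'E'
from h import *
c=cap('top','t3'); s=cap('scene','s3'); print(manip.observe()['tool_pos'])
f=lambda c,u,v,w,h,S:cv2.resize(c['img'][v:v+h,u:u+w,::-1],(w*S,h*S),interpolation=cv2.INTER_CUBIC)
cv2.imwrite('pics/c3.png',np.vstack([f(c,220,105,160,110,4)[:400],np.zeros((0,640,3),np.uint8)]))
cv2.imwrite('pics/c3s.png',np.vstack([f(c,220,115,160,75,4),f(s,300,150,160,75,4)]))
E
```

```text
[622.35556583  93.01064954 222.63308614]
```

View pics/c3s.png

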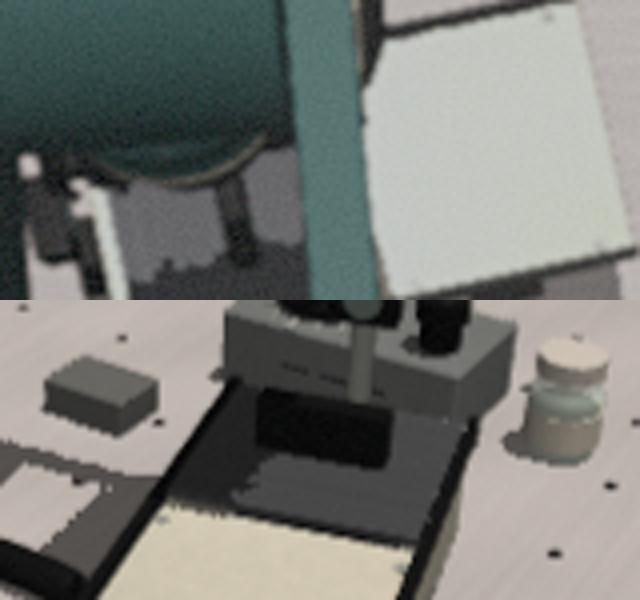

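The guard sits at the far end of the well. I'll confirm with a measurement once the arm is clear, on the way to the dial.

{"name": "play_rows", "arguments": {"increments": [[-0.5,1,0,0,0,4,8.5],[-2,4,0,0,0,12,8.5],[-4,7.5,0,0,0,20,8.5],[-6,11.5,0,0,0,28,8.5],[-8,15.5,0,0,0,36,8.5],[-10,19.5,0,0,0,44,8.5],[-11.5,22.5,0,0,0,52,8.5],[-12.2,23.5,0,0,0,60,8.5]]}}

```text
clock: 16.4
tool_pos: [498.7, 330.3, 221.8]
eef_rot: [1.886, -2.51, -0.001]
force: [-0.1, -0.0, 0.9]
finger_gap: 85.2
grasp_force: 0.0
```

{"name": "play_rows", "arguments": {"increments": [[0,0,0,0,0,8,8.5],[0,0,0,0,0,15,8.5],[0,0,0,0,0,20,8.5],[0,0,0,0,0,22.7,8.5],[0,0,0,0,0,22.7,8.5],[0,0,0,0,0,22.7,8.5],[0,0,0,0,0,22.7,8.5],[0,0,0,0,0,22.7,8.5]]}}

```text
clock: 17.2
tool_pos: [500.5, 328.0, 223.1]
eef_rot: [2.335, -2.102, -0.0]
force: [-0.2, -0.7, 0.5]
finger_gap: 84.7
grasp_force: 0.0
```

```bash
python3 - <<'E'
from h import *
c=cap('top','t4'); s=cap('scene','s4'); o=manip.observe();print(o['tool_pos'],o['eef_rot'],o['joint_positions'])
f=lambda c,u,v,w,h,S:cv2.resize(c['img'][v:v+h,u:u+w,::-1],(w*S,h*S),interpolation=cv2.INTER_CUBIC)
cv2.imwrite('pics/c4.png',np.vstack([f(c,140,105,200,140,4)[:420],np.zeros((0,800,3),np.uint8)]))
cv2.imwrite('pics/c4.png',np.hstack([f(c,140,110,133,150,3),f(s,330,130,133,150,3)]))
E
```

```text
[500.53634051 328.0280456  223.24313316] [ 2.33526532e+00 -2.10142092e+00 -5.15573735e-05] [ 5.37495019e-01 -4.55258191e-02  1.63323768e+00  2.33240259e-05
  1.55391642e+00 -2.70941457e+00]
```

View pics/c4.png

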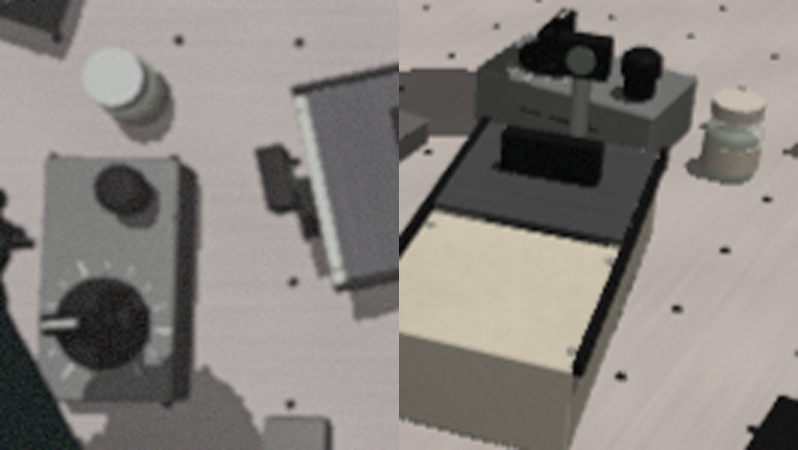

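```bash
python3 - <<'E'
from h import *
np.set_printoptions(precision=1,suppress=True)
s=load('s4');c=load('top0');C=np.array([639.1,24.9]);Y=np.array([-.23,.973])
S=lambda u,v:world(s,(u-399)/3+330,v/3+130,86)
for p in((437,205),(528,222),(620,240)): w=S(*p);print('rear edge now',w,(w[:2]-C)@Y)
s0=load('scene0')
A=lambda u,v,z:world(c,u/5+220,v/5+105,z)
for p in((410,125),(440,270),(465,415)): w=A(*p,86);print('front edge at start',(w[:2]-C)@Y)
t=load('t2');print('tube top',world(t,247/3+400,221/3+150,144))
t4=load('t4');print('handle depth pts',[world(t4,u,v) for u,v in((273,146),)])
q=manip.observe()
E
python3 -c "
import cv2
im=cv2.imread('pics/t4.png')[105:215,220:380]
cv2.imwrite('pics/c5.png',cv2.resize(im,None,fx=5,fy=5,interpolation=2))"
```

```text
rear edge now [576.7   6.3  86. ] -3.7843856167976853
rear edge now [645.7  24.3  86. ] -2.0857465434388285
rear edge now [712.8  40.8  86. ] -1.5059232217979517
front edge at start -0.39599390756306363
front edge at start 0.6405327313021856
front edge at start 3.8860697159890485
tube top [ 495.3 -349.3  144. ]
handle depth pts [array([659.8, 102.3, 123. ])]
```

View pics/c5.png

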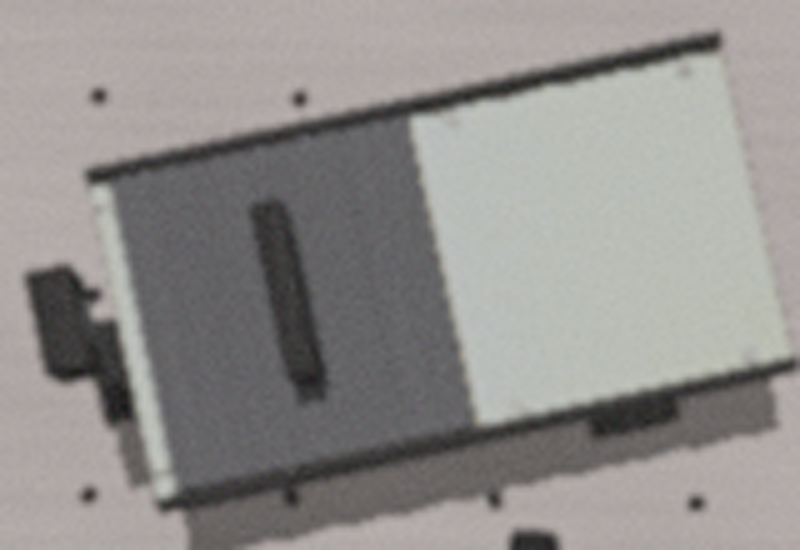

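The guard's rear edge, (412,120) to (475,425), now lies where the front edge was at the start. That means the full 140 mm of travel, and it has stayed shut. Next I'll grip the dial.

{"name": "play_rows", "arguments": {"increments": [[0,0,-1,0,0,0,8.5],[0,0,-3,0,0,0,8.5],[0,0,-5.5,0,0,0,8.5],[0,0,-8,0,0,0,8.5],[0,0,-10.5,0,0,0,8.5],[0,0,-12.5,0,0,0,8.5],[0,0,-13.5,0,0,0,8.5],[0,0,-13.7,0,0,0,8.5]]}}

```text
clock: 18.1
tool_pos: [500.1, 327.7, 84.9]
eef_rot: [2.334, -2.1, -0.001]
force: [-0.1, -0.2, 0.4]
finger_gap: 85.0
grasp_force: 0.0
```

{"name": "play_rows", "arguments": {"increments": [[0,0,0,0,0,0,7],[0,0,0,0,0,0,5.5],[0,0,0,0,0,0,4],[0,0,0,0,0,0,3],[0,0,0,0,0,0,2],[0,0,0,0,0,0,1.2],[0,0,0,0,0,0,1.2],[0,0,0,0,0,0,1.2]], "squeeze": 35}}

```text
clock: 18.9
tool_pos: [502.1, 328.2, 87.1]
eef_rot: [-2.333, 2.099, -0.003]
force: [13.6, 1.7, -1.8]
finger_gap: 15.5
grasp_force: 39.7
```

{"name": "play_rows", "arguments": {"increments": [[0.1,0,0,0,0,0,1.2],[0.2,0,0,0,0,0,1.2],[0.2,0,0,0,0,0,1.2],[0.2,0,0,0,0,-4,1.2],[0.2,0,0,0,0,-9,1.2],[0.2,0,0,0,0,-15,1.2],[0.2,0,0,0,0,-21,1.2],[0.2,0,0,0,0,-24,1.2]], "squeeze": 50}}

```text
clock: 19.7
tool_pos: [500.8, 328.5, 87.0]
eef_rot: [1.841, -2.542, -0.004]
force: [-21.1, -0.5, 14.6]
finger_gap: 15.1
grasp_force: 53.6
```

```bash
python3 - <<'E'
from h import *
for i in range(3):
    cap('top','t5'); o=manip.observe();r=o['eef_rot'];print(o['tool_pos'],o['force'],o['ft_torque'],2*np.degrees(np.arctan2(r[1],r[0]))-90)
E
```

```text
[500.82083448 328.52748466  87.04216676] [-19.69481935  -0.55818483  15.46793869] [0.04282103 3.56290432 0.04734464] -198.26804395434453
[500.84662663 328.47830851  87.05223812] [-19.94985683  -0.64610838  14.52682561] [-0.03149812  3.54464398  0.09787891] -198.03473015835334
[500.84912026 328.50080363  87.06387298] [-18.78108686  -1.47998025  14.88162931] [-0.00425433  3.58144029  0.09294485] -197.94381754282105
```

{"name": "play_rows", "arguments": {"increments": [[-0.1,0,0,0,0,0,1.2],[-0.2,0,0,0,0,-3,1.2],[-0.2,0,0,0,0,-8,1.2],[-0.2,0,0,0,0,-14,1.2],[-0.2,0,0,0,0,-20,1.2],[-0.2,0,0,0,0,-24,1.2],[-0.2,0,0,0,0,-24,1.2],[-0.2,0,0,0,0,-24,1.2]]}}

```text
clock: 20.65
tool_pos: [499.2, 329.3, 87.1]
eef_rot: [1.279, -2.868, -0.005]
force: [-15.5, 8.1, 11.6]
finger_gap: 15.3
grasp_force: 53.0
```

```bash
cat > st.py <<'E'
from h import *
o=manip.observe();r=o['eef_rot'];print(o['tool_pos'],o['force'],o['ft_torque'],(2*np.degrees(np.arctan2(r[1],r[0]))-90)%360,o['joint_positions'][5])
E
python3 st.py
```

```text
[499.16908133 329.34639402  87.06001646] [-15.51091606   8.10779731  11.55927245] [1.44307734 2.77664647 0.02537901] 138.08616360773692 -1.8719218501589163
```

{"name": "play_rows", "arguments": {"increments": [[-0.1,0.05,0,0,0,0,1.2],[-0.1,0.05,0,0,0,-3,1.2],[-0.1,0.05,0,0,0,-8,1.2],[-0.1,0.05,0,0,0,-14,1.2],[-0.1,0.05,0,0,0,-20,1.2],[-0.1,0.05,0,0,0,-24,1.2],[-0.1,0.05,0,0,0,-24,1.2],[-0.1,0.05,0,0,0,-24,1.2]]}}

```text
clock: 21.45
tool_pos: [498.1, 330.8, 87.1]
eef_rot: [0.656, -3.071, -0.007]
force: [-14.0, 16.6, 8.1]
finger_gap: 15.0
grasp_force: 52.7
```

```bash
python3 st.py
```

```text
[498.09363815 330.77045594  87.06734339] [-13.97851376  16.57686137   8.08225801] [2.87846128 2.64986434 0.06872531] 114.10367152526376 -1.4514844879102538
```

{"name": "play_rows", "arguments": {"increments": [[-0.05,0.2,0,0,0,0,1.2],[-0.1,0.3,0,0,0,-3,1.2],[-0.15,0.38,0,0,0,-8,1.2],[-0.15,0.38,0,0,0,-14,1.2],[-0.15,0.38,0,0,0,-20,1.2],[-0.15,0.38,0,0,0,-24,1.2],[-0.15,0.38,0,0,0,-24,1.2],[-0.15,0.38,0,0,0,-24,1.2]]}}

```text
clock: 22.25
tool_pos: [497.6, 332.9, 87.1]
eef_rot: [0.002, -3.141, -0.002]
force: [-6.3, 1.3, 8.6]
finger_gap: 15.4
grasp_force: 52.7
```

```bash
python3 st.py
```

```text
[497.62810475 332.91326688  87.07727359] [-6.30409204  1.30312805  8.61816196] [0.47123161 1.21407833 0.02694533] 90.06109252176407 -1.025839648545975
```

{"name": "play_rows", "arguments": {"increments": [[0,0.05,0,0,0,-2,1.2],[0,0.1,0,0,0,-6,1.2],[0,0.12,0,0,0,-11,1.2],[0,0.15,0,0,0,-16,1.2],[0,0.17,0,0,0,-21,1.2],[0,0.17,0,0,0,-24,1.2],[0,0.17,0,0,0,-24,1.2],[0,0.17,0,0,0,-24,1.2]]}}

```text
clock: 23.05
tool_pos: [498.0, 334.7, 87.1]
eef_rot: [0.651, 3.073, 0.003]
force: [-3.0, 2.8, 5.6]
finger_gap: 14.9
grasp_force: 52.4
```

```bash
python3 st.py
```

```text
[498.00387469 334.74915652  87.11875859] [-2.95635257  2.84919028  5.60292394] [0.71165702 0.47871695 0.00335839] 66.06441248113677 -0.6045601593727561
```

{"name": "play_rows", "arguments": {"increments": [[0,0,0,0,0,0,2],[0,0,0,0,0,0,3],[0,0,0,0,0,0,5],[0,0,0,0,0,0,7],[0,0,0,0,0,0,8],[0,0,0,0,0,0,8],[0,0,0.5,0,0,0,8],[0,0,2,0,0,0,8]]}}

```text
clock: 23.85
tool_pos: [497.5, 333.7, 105.8]
eef_rot: [-0.651, -3.072, 0.002]
force: [-0.0, -0.8, 0.5]
finger_gap: 80.0
grasp_force: 0.0
```

{"name": "play_rows", "arguments": {"increments": [[0,0,2,0,0,0,8],[0,0,4.5,0,0,0,8],[0,0,7,0,0,0,8],[0,0,9.5,0,0,0,8],[0,0,12,0,0,0,8],[-0.5,2,13,0,0,0,8],[-1.5,6,13,0,0,0,8],[-2,8,13,0,0,0,8]]}}

```text
clock: 24.65
tool_pos: [477.5, 416.0, 238.4]
eef_rot: [0.651, 3.072, 0.003]
force: [0.2, 0.5, -0.1]
finger_gap: 80.0
grasp_force: 0.0
```

```bash
python3 - <<'E'
from h import *
c=cap('top','t6'); s=cap('scene','s6'); print(manip.observe()['force'])
f=lambda c,u,v,w,h,S:cv2.resize(c['img'][v:v+h,u:u+w,::-1],(w*S,h*S),interpolation=cv2.INTER_CUBIC)
cv2.imwrite('pics/c6.png',np.hstack([f(c,145,155,66,98,6),f(c,220,105,130,98,3)[:294].repeat(2,0)[:588] if 0 else cv2.copyMakeBorder(np.vstack([f(c,240,115,133,98,3),f(c,400,150,133,98,3)]),0,0,0,0,0)]))
E
```

```text
[ 0.34866509 -0.06701875 -0.20611653]
```

View pics/c6.png

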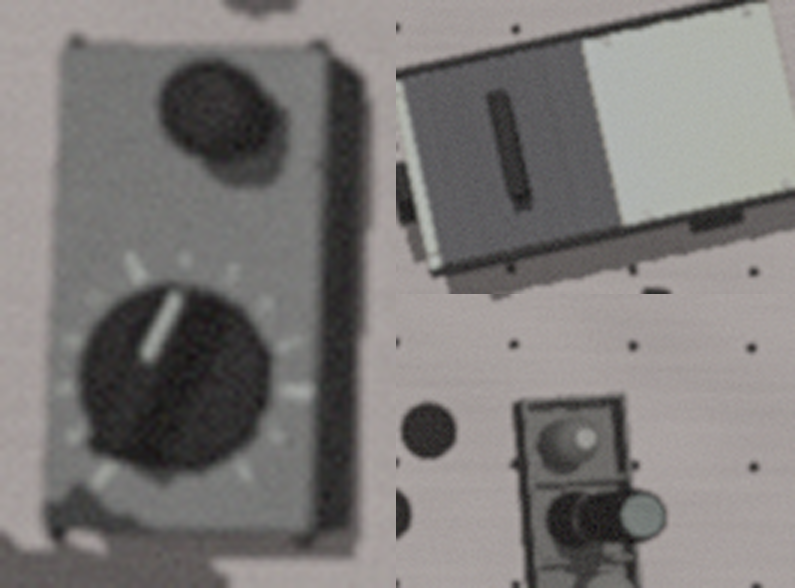

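The pointer line runs from (148,358) to (180,295), about 25° clockwise from the box's +x, which is setting 7. The guard is still shut and the tube still stands on its pad, so I'll hand the job in.

```bash
python3 -c "
from bench import manip
print(manip.close_job())"
```

```text
the job is handed in; nothing more can be done
None
```

The job is handed in, with no verdict returned: the last images show the tube upright on the pad, the guard fully shut and the dial at setting 7, and no bystander was seen to move, though I did not measure their positions.

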